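# Prove the end-of-travel switch on the bonding slide

## Task

Before the shift starts, prove the slide's end-of-travel limit switch: push the roller arm with the RED roller sideways, along the slide and away from the carriage (as an overrunning carriage would), until the switch trips, at least 25 degrees from upright, and keep it there for a moment. Then back away and let the arm spring upright again. Do not push it towards the carriage, and leave the switch with the blue roller alone.

Things in the scene. Friction and masses are not known exactly. Their poses are not given: they have to be found in the camera images.
- red_roller (a point): Centre of the red roller (24 mm diameter, 14 mm wide), 154 mm above the bench when upright, atop a lever 60 mm long with its pivot straight below, that swings only along the slide. Its switch (40 x 40 mm, top 105 mm above the bench) is centred 39 mm towards the slide's -x; nothing within 80 mm is taller. It stands at either end of the slide, 160 to 190 mm from the middle; blue at the other.
- red_arm (a joint): Angle of the red roller's lever, rad: 0 upright, positive leaning towards the slide's +y, negative towards -y, stops at 1.2. A spring returns it to 0: about 3 N at the roller at 25 degrees (0.44 rad), where the switch trips. There the roller has moved 25 mm sideways and sunk 6 mm; at 40 degrees 39 mm and 14 mm.
- blue_arm (a joint): Angle of the blue roller's lever in rad on the other, otherwise equal switch; 0 upright. To be left alone.
- slide: Slide: grey plate 130 x 480 x 15 mm fixed on the bench, with rails and a low carriage (110 x 90 mm, top 62 mm above the bench) within 30 mm of its middle, 70 mm or more clear of each roller. Origin: centre of the plate's underside; y runs along the slide, z up. Away from the carriage is +y for the switch on the +y half, -y for the other.

How it is judged:
On the way:
1. the red roller's arm is held at least 25 degrees from upright, leaning away from the carriage (((y of red_roller in the frame of slide above 0 m and value of joint red_arm above 0.436 rad) or (y of red_roller in the frame of slide below 0 m and value of joint red_arm below -0.436 rad))), for 0.3 s.
At the end, for the whole second after the job is handed in: After the red arm was held tripped (25 degrees or more away from the carriage, for 0.3 s), both roller arms stand upright again within 8.5 degrees (value of joint red_arm between -0.15 and 0.15 rad and value of joint blue_arm between -0.15 and 0.15 rad); the robot touches nothing.
It fails at once if the blue roller's arm pushed more than 15 degrees (value of joint blue_arm above 0.262 rad or value of joint blue_arm below -0.262 rad).
It fails at once if the red roller's arm pushed more than 15 degrees towards the carriage ((y of red_roller in the frame of slide above 0 m and value of joint red_arm below -0.262 rad) or (y of red_roller in the frame of slide below 0 m and value of joint red_arm above 0.262 rad)).
It also fails if it takes over 35 s, if anything falls off the work surface, if the arm or the gripper's body presses on something with over 40 N, if the wrist force passes 120 N, or if a joint passes its speed limit or range.

## Robot

A 7-joint arm with a two-finger parallel gripper is mounted at the origin on the work surface. World frame = base frame: x ahead of the robot, y to its left, z up, the work surface at z = 0. Lengths are in m, angles in rad, forces in N, time in s.
With the tool pointing down it reaches from about 0.35 to 0.775 m from the base axis. Payload 3.1 kg.
Tool frame: the origin (TCP) lies on the centre line of the jaws, within the pads' length; the fingertips stand 19 mm ahead of it and the grasp point (between the pads) is the TCP; z points along the fingers, y is the line along which they close (so a half turn about z gives the same grasp; the last joint's range is limited). The gripper opens to 85 mm and grips with 20 to 120 N. Pads are 22 mm wide; open, the fingers measure 114 mm over their backs; the gripper's body (76 mm by 85 mm) begins 54 mm behind the grasp point. The pads swing forward as they close: fully open they stand 13 mm farther back than shut.
Start: joints at [1.258, 0.311, 0.014, 1.512, -0.004, 1.319, -0.027], TCP at [0.147, -0.53, 0.25] pointing down, gripper open.
Joint ranges: [-2.7, 2.7], [-0.3, 1.91], [-1.27, 1.3], [0.12, 2.57], [-1.44, 4.58], [0.2, 2.03], [-3.05, 3.05]. Speed limits (rad/s): [2.79, 2.79, 3.14, 3.14, 3.14, 3.14, 3.14].

## Interface

Orientations are given as a rotation vector (axis times angle).
In Python, from plant import arm gives the robot as it stands. The module is installed in compiled form; this text tells all that it offers.
- The arm moves only by the tool arm_command, never from a script. Its argument "increments" is a list that holds one entry, the list of rows, each a list of 7 numbers: the shift along the tool's x, y, z in units of 40 mm (1.0 is 40 mm), then the turn, a rotation vector about the tool's x, y, z in units of 5 degrees (1.0 is 5 degrees), then the finger opening in mm, from 0 to 85.4. A call has 1 to 8 rows; each row shifts and turns the commanded pose from where the row before left it, along the tool's axes as they then stand; what a row does not reach is not made up. A row lasts 1/8 s, in which the tool goes at most 62.5 mm and 10.7 degrees, less where a joint would pass 70% of its speed; a pose out of reach is approached as far as the arm can. A call is refused whole if a number of a shift passes 1 or a number of a turn 1, either way. A call with a gripper value outside its range is refused whole. The fingers move at their own pace and stop on an object; the grip force is fixed at half the most. Time passes only in rows, so rows that do not move let the fingers close. It gives the time, the measured TCP pose, the force, the opening and the grip force at its end, in the units of the state.
- arm.get_state(): the state, without advancing time (a new reading comes with each control period).
- arm.camera(name): name is "scene" or "side" or "wrist"; returns a dict with "pixels" (384x512x3 uint8, red, green, blue), "mtx" (3x3 intrinsics, pixels), "R" (3x3) and "t" (3): a world point X has camera coordinates R X + t; the wrist camera has in their place "tool_from_camera" (4x4, takes a point from camera to tool coordinates, whose origin is the TCP and whose axes are the flange's). Camera axes: x right, y down, z forward; pixel columns grow to the right and rows downward; lengths in m; the calibration is good to about 2 mm. The wrist camera is an equidistant fisheye: a pixel r from the principal point sees the ray r / f radians off the axis. A picture is of the moment at which its call begins: read the wrist's pose just before it. There is no depth.
- arm.finish_job(): hands the job in; it is judged then, once.
Trained networks look in a picture, given as the dict that the camera call returned (one of the last four; its "shot" number tells which), for a name from the list of things; names that differ only in an ending like _2 or _b are one class to them, and where a whole thing is asked for, a point or a joint stands for the part that bears it (a point fixed in the world has none). Each returns a list of dicts, best first, with "p" (0 to 1); they miss things now and then, are a little off and sometimes report something else, mostly with a low value. They report only what shows in the picture. A call takes as long as a camera call.
- arm.look_for(picture, thing): "uv" ([column, row] in pixels, amid what is visible of it).
- arm.spot_point(picture, thing): "uv" ([column, row] in pixels: a listed point, or the origin of a listed thing).
The state is a dict: "t": time; "q": joint angles; "qvel": joint speeds; "effort": joint torques, N m; "eef_pos": TCP position; "eef_rot": TCP orientation; "contact_force": force on the tool from outside, world axes, zero at the start; "wrist_torque": the same for the moment, N m; "width": finger opening in m; "grip_force": force on a finger pad.
Only numpy, scipy, OpenCV 4.12 (cv2) and the standard library are available. Lean on these libraries where they do the work, as an engineer would, in place of code of your own. Each camera call takes 0.05 s, during which the arm holds its last target. There are 200 camera calls.

## Working session

There is one attempt and no reset: what is moved stays moved. The work goes in short steps, Python scripts to look and compute and a tool call to move; the robot and the scene stay as the last step left them, time stands still between calls to the robot, and variables do not carry over. Pictures are saved under pics/ and viewed, at most 10 in all, crops included, and the job is handed in when it is done.

Besides the shell and the picture viewer there is one more tool, called after "Emit:" as a command line: name --argument value ..., lists and objects as JSON in quotes. arm_command: Moves the arm, as the interface text tells. Its arguments: {"type":"object","properties":{"increments":{"type":"array"}},"required":["increments"]}

```bash
mkdir -p pics; cat > h.py <<'E'
import numpy as np, cv2
from plant import arm
from scipy.spatial.transform import Rotation as Ro
def ray(c,uv):
    d=c["R"].T@np.linalg.inv(c["mtx"])@np.array([uv[0],uv[1],1.]); o=-c["R"].T@c["t"]; return o,d
def atz(c,uv,z):
    o,d=ray(c,uv); return o+d*(z-o[2])/d[2]
E
python3 - <<'E'
from h import *
s=arm.get_state(); print(s["t"],s["eef_pos"],Ro.from_rotvec(s["eef_rot"]).as_matrix().round(3),s["width"])
P=[]
Z={"red_roller":.154,"red_arm":.13,"blue_arm":.13,"slide":0.0}
for n in ("scene","side"):
    c=arm.camera(n); P.append(c["pixels"])
    for th in Z:
        for f in ("look_for","spot_point"):
            try:
                for r in getattr(arm,f)(c,th)[:2]: print(n,th,f,np.round(r["uv"],1),round(r["p"],2),atz(c,r["uv"],Z[th]).round(3))
            except Exception as e: print(n,th,f,e)
    cv2.imwrite(f"pics/{n}0.png",c["pixels"][:,:,::-1])
E
```

```text
0.0 [ 0.14692751 -0.52930681  0.24920886] [[ 0.964  0.268 -0.001]
 [ 0.268 -0.964  0.002]
 [-0.    -0.002 -1.   ]] 0.08571814811818257
scene red_roller look_for [175.3 167. ] 0.67 [ 0.594 -0.116  0.154]
scene red_roller spot_point [170.9 160.5] 0.88 [ 0.582 -0.133  0.154]
scene red_arm look_for [172.6 166.2] 0.72 [ 0.571 -0.14   0.13 ]
scene red_arm spot_point it knows: red_roller, slide
scene blue_arm look_for [359.6 198.5] 0.57 [0.515 0.193 0.13 ]
scene blue_arm look_for [173.6 166.4] 0.18 [ 0.57  -0.138  0.13 ]
scene blue_arm spot_point it knows: red_roller, slide
scene slide look_for [279.6 225.5] 0.89 [0.513 0.054 0.   ]
scene slide spot_point [272.1 224.8] 0.83 [0.518 0.039 0.   ]
side red_roller look_for [326.2 223.9] 0.78 [ 0.577 -0.13   0.154]
side red_roller spot_point [330.6 215.3] 0.78 [ 0.595 -0.122  0.154]
side red_arm look_for [328.  226.5] 0.8 [ 0.596 -0.121  0.13 ]
side red_arm spot_point it knows: red_roller, slide
side blue_arm look_for [168.1 139. ] 0.81 [0.53  0.218 0.13 ]
side blue_arm spot_point it knows: red_roller, slide
side slide look_for [243.  258.7] 0.96 [ 0.53  -0.006  0.   ]
side slide spot_point [223.2 248.2] 0.68 [0.517 0.035 0.   ]
```

View pics/scene0.png

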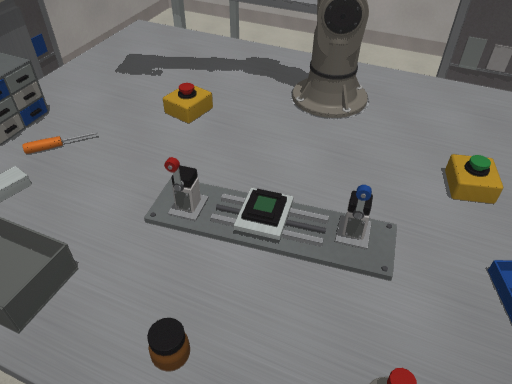

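View pics/side0.png

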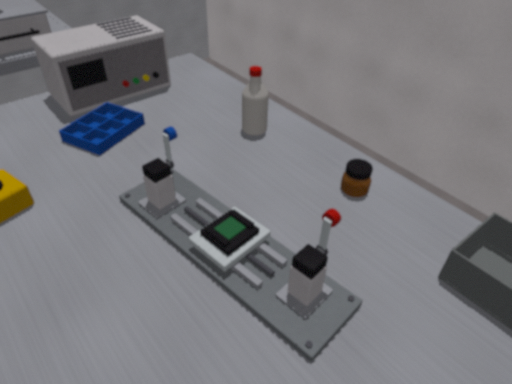

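The scene picture shows the red roller at about (172,164) and the blue at (364,192), with the plate and carriage between them. The side picture shows red at (332,217) and blue at (170,133). I'll triangulate the rollers by colour centroid and check against the plate corners.

```bash
python3 - <<'E'
from h import *
C={n:arm.camera(n) for n in("scene","side")}
g={"red":{"scene":(172,164),"side":(332,217)},"blue":{"scene":(364,192),"side":(170,133)}}
X={}
for col in g:
    A=[];uvs=[]
    for n,c in C.items():
        p=c["pixels"].astype(int); m=(p[:,:,0]-p[:,:,1:].max(2)>60) if col=="red" else (p[:,:,2]-p[:,:,:2].max(2)>40)
        v,u=np.nonzero(m); k=np.hypot(u-g[col][n][0],v-g[col][n][1])<14; uv=((u[k].min()+u[k].max())/2,(v[k].min()+v[k].max())/2); uvs.append((uv,k.sum()))
        A.append(c["mtx"]@np.c_[c["R"],c["t"]])
    h=cv2.triangulatePoints(A[0],A[1],np.array(uvs[0][0],float),np.array(uvs[1][0],float)).ravel(); X[col]=h[:3]/h[3]
    print(col,uvs,X[col].round(4),[atz(c,u[0],.154).round(3) for c,u in zip(C.values(),uvs)])
d=X["blue"]-X["red"]; print("dist",np.linalg.norm(d[:2]),"dir",d/np.linalg.norm(d),"mid",(X["red"]+X["blue"])/2)
for n,L in {"scene":[(147,220),(394,264),(397,229),(163,183)],"side":[(120,198),(303,345),(356,297),(178,175)]}.items():
    print(n,[atz(C[n],u,.015)[:2].round(3) for u in L])
E
```

```text
red [((np.float64(171.5), np.float64(164.0)), np.int64(126)), ((np.float64(332.0), np.float64(216.5)), np.int64(140))] [ 0.5923 -0.1256  0.156 ] [array([ 0.59 , -0.127,  0.154]), array([ 0.595, -0.125,  0.154])]
blue [((np.float64(363.5), np.float64(191.5)), np.int64(129)), ((np.float64(170.0), np.float64(132.5)), np.int64(84))] [0.5251 0.1968 0.1566] [array([0.522, 0.197, 0.154]), array([0.527, 0.2  , 0.154])]
dist 0.3293628164688853 dir [-0.20409659  0.97894927  0.00170806] mid [0.55871888 0.03559951 0.15628777]
scene [array([ 0.62 , -0.185]), array([0.53 , 0.278]), array([0.442, 0.268]), array([ 0.514, -0.216])]
side [array([0.428, 0.254]), array([ 0.492, -0.191]), array([ 0.613, -0.186]), array([0.555, 0.247])]
```

Emit:
arm_command --increments '[[[0,0,0,0,0,0.74,0],[0.9,-0.6,0,0,0,0,0],[0.9,-0.6,0,0,0,0,0],[0.9,-0.6,0,0,0,0,0],[0.9,-0.6,0,0,0,0,0],[0.9,-0.6,0,0,0,0,0],[0.9,-0.6,0,0,0,0,0],[0.9,-0.6,0,0,0,0,0]]]'

```text
t: 1.8
eef_pos: [0.3603, -0.3129, 0.2505]
eef_rot: [3.124, 0.323, 0.001]
contact_force: [0.2, -0.2, 0.1]
width: -0.0001
grip_force: 0.0
```

Emit:
arm_command --increments '[[[0.9,-0.6,0,0,0,0,0],[0.9,-0.6,0,0,0,0,0],[0.9,-0.6,0,0,0,0,0],[0.9,-0.6,0,0,0,0,0],[0.9,-0.6,0,0,0,0,0],[0.9,-0.6,0,0,0,0,0],[0.9,-0.6,0,0,0,0,0],[0,-0.4,0,0,0,0,0]]]'

```text
t: 2.8
eef_pos: [0.57, -0.0789, 0.2497]
eef_rot: [-3.122, -0.33, -0.001]
contact_force: [-0.9, -0.2, 0.4]
width: -0.0003
grip_force: 0.0
```

```bash
cat > rel.py <<'E'
from h import *
R=np.array([.5923,-.1256,.154]); E=np.array([[.979,.204,0],[.204,-.979,0],[0,0,-1]])
def rel():
    s=arm.get_state(); M=Ro.from_rotvec(s["eef_rot"]).as_matrix()
    print(s["t"],s["eef_pos"].round(4) if hasattr(s["eef_pos"],"round") else s["eef_pos"],"tcp rel roller (x,push,down) mm",(E@(np.array(s["eef_pos"])-R)*1000).round(1),"toolaxes in slide",(E@M).round(3).tolist(),np.round(s["contact_force"],1),s["width"])
    return s
E
python3 - <<'E'
from rel import *
rel()
c=arm.camera("side"); cv2.imwrite("pics/side1.png",c["pixels"][:,:,::-1])
E
```

```text
2.8 [ 0.57   -0.0789  0.2497] tcp rel roller (x,push,down) mm [-12.3 -50.3 -95.7] toolaxes in slide [[1.0, 0.005, 0.001], [-0.005, 1.0, -0.002], [-0.001, 0.002, 1.0]] [-0.9 -0.2  0.4] -0.0002666075083253659
```

View pics/side1.png

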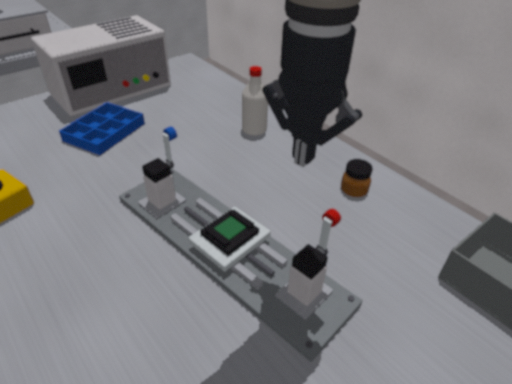

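The closed fingers hang about 50 mm on the carriage side of the red roller at (302,155), and both levers are upright. Next I move over to the roller's line and down.

Emit:
arm_command --increments '[[[0.3,0,0.3,0,0,0,0],[0,0,0.6,0,0,0,0],[0,0,0.6,0,0,0,0],[0,0,0.6,0,0,0,0],[0,0,0.4,0,0,0,0],[0,0,0,0,0,0,0]]]'

```text
t: 3.6
eef_pos: [0.5789, -0.081, 0.1486]
eef_rot: [3.125, 0.321, -0.005]
contact_force: [-0.3, -0.0, 0.2]
width: 0.0003
grip_force: 0.0
```

```bash
python3 - <<'E'
from rel import *
rel()
P=[]
for n,(u,v) in {"side":(310,200),"scene":(190,160)}.items():
    c=arm.camera(n)["pixels"]; P.append(cv2.resize(c[v-64:v+64,u-64:u+64],None,fx=3,fy=3))
cv2.imwrite("pics/b.png",np.hstack(P)[:,:,::-1])
E
```

```text
3.6 [ 0.5789 -0.081   0.1486] tcp rel roller (x,push,down) mm [ -4.  -46.4   5.4] toolaxes in slide [[1.0, -0.001, -0.003], [0.001, 1.0, -0.0], [0.003, 0.0, 1.0]] [-0.3 -0.   0.2] 0.0002783523622515187
```

View pics/b.png

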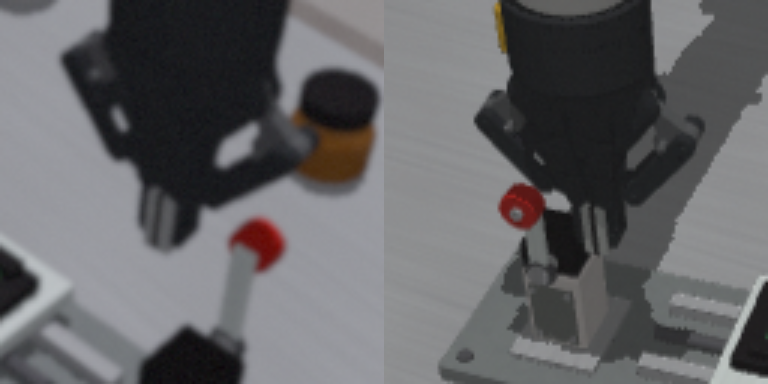

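The side crop shows the pads at about (165,240) beside the roller at (258,245). The open-spread linkage on that side would hang over the roller if I pushed this way. I'll turn the tool by 90 degrees, so the flat finger sides push and the linkage stays clear.

Emit:
arm_command --increments '[[[0,0,0,0,0,1,0],[0,0,0,0,0,1,0],[0,0,0,0,0,1,0],[0,0,0,0,0,1,0],[0,0,0,0,0,1,0],[0,0,0,0,0,1,0],[0,0,0,0,0,1,0],[0,0,0,0,0,1,0]]]'

```text
t: 4.7
eef_pos: [0.5812, -0.0798, 0.1519]
eef_rot: [-3.046, 0.769, -0.005]
contact_force: [0.1, -0.6, 0.0]
width: 0.0003
grip_force: 0.0
```

Emit:
arm_command --increments '[[[0,0,0,0,0,1,0],[0,0,0,0,0,1,0],[0,0,0,0,0,1,0],[0,0,0,0,0,1,0],[0,0,0,0,0,1,0],[0,0,0,0,0,1,0],[0,0,0,0,0,1,0],[0,0,0,0,0,1,0]]]'

```text
t: 5.7
eef_pos: [0.5812, -0.0797, 0.1519]
eef_rot: [-2.598, 1.763, -0.004]
contact_force: [0.8, -1.3, -1.3]
width: -0.0005
grip_force: 0.0
```

Emit:
arm_command --increments '[[[0,0,0,0,0,1,0],[0,0,0,0,0,1,0],[0,-0.1,0,0,0,0,0],[0,0,0,0,0,0,0]]]'

```text
t: 6.2
eef_pos: [0.585, -0.0786, 0.1511]
eef_rot: [-2.439, 1.978, -0.002]
contact_force: [-0.4, 0.9, 0.4]
width: 0.0002
grip_force: 0.0
```

```bash
python3 - <<'E'
from rel import *
rel()
E
```

```text
6.2 [ 0.585  -0.0786  0.1511] tcp rel roller (x,push,down) mm [  2.4 -47.5   2.9] toolaxes in slide [[0.003, -1.0, 0.002], [1.0, 0.003, 0.0], [-0.0, 0.002, 1.0]] [-0.4  0.9  0.4] 0.00022242294656035265
```

Emit:
arm_command --increments '[[[0.2,0,0,0,0,0,0],[0.2,0,0,0,0,0,0],[0.2,0,0,0,0,0,0],[0.2,0,0,0,0,0,0],[0.2,0,0,0,0,0,0],[0.2,0,0,0,0,0,0],[0.25,0,0,0,0,0,0],[0,0,0,0,0,0,0]]]'

```text
t: 7.2
eef_pos: [0.5955, -0.1348, 0.1491]
eef_rot: [-2.438, 1.98, 0.005]
contact_force: [-1.4, 4.2, -2.5]
width: 0.0002
grip_force: 2.4
```

```bash
python3 - <<'E'
from rel import *
rel()
P=[]
for n,(u,v) in {"side":(320,210),"scene":(180,165)}.items():
    c=arm.camera(n); p=c["pixels"]; P.append(cv2.resize(p[v-64:v+64,u-64:u+64],None,fx=3,fy=3))
    q=p.astype(int); m=(q[:,:,0]-q[:,:,1:].max(2)>60); y,x=np.nonzero(m[v-50:v+50,u-50:u+50]); uv=(x.mean()+u-50,y.mean()+v-50)
    print(n,len(x),uv,(E@(atz(c,uv,.145)-R)*1000).round(1))
cv2.imwrite("pics/c.png",np.hstack(P)[:,:,::-1])
E
```

```text
7.2 [ 0.5955 -0.1348  0.1491] tcp rel roller (x,push,down) mm [1.3 9.7 4.9] toolaxes in slide [[0.001, -1.0, -0.001], [1.0, 0.001, -0.003], [0.003, -0.001, 1.0]] [-1.4  4.2 -2.5] 0.00022873561860608775
side 139 (np.float64(350.84892086330933), np.float64(232.48201438848923)) [ 0.6 32.1  9. ]
scene 26 (np.float64(154.46153846153845), np.float64(167.80769230769232)) [ 3.9 31.2  9. ]
```

View pics/c.png

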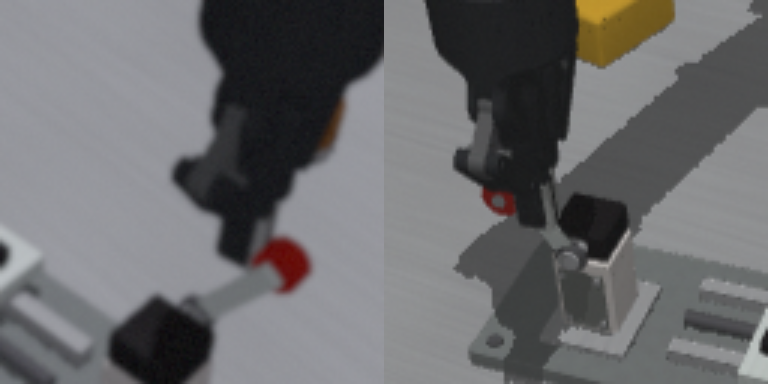

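The roller has moved about 32 mm, which is about 32 degrees, with a 4 N contact force. I'll press slightly further and hold for 0.6 s, then back off.

Emit:
arm_command --increments '[[[0.05,0,0,0,0,0,0],[0,0,0,0,0,0,0],[0,0,0,0,0,0,0],[0,0,0,0,0,0,0],[0,0,0,0,0,0,0]]]'

```text
t: 7.92
eef_pos: [0.596, -0.1354, 0.1496]
eef_rot: [-2.439, 1.978, 0.004]
contact_force: [-1.8, 4.1, -4.4]
width: -0.0002
grip_force: 2.7
```

Emit:
arm_command --increments '[[[-0.15,0,0,0,0,0,0],[-0.2,0,0,0,0,0,0],[-0.2,0,0,0,0,0,0],[-0.2,0,0,0,0,0,0],[-0.2,0,0,0,0,0,0],[-0.3,0,0,0,0,0,0],[-0.4,0,0,0,0,0,0],[-0.2,0,0,0,0,0,0]]]'

```text
t: 8.93
eef_pos: [0.5809, -0.063, 0.1502]
eef_rot: [-2.44, 1.978, 0.001]
contact_force: [0.1, 0.6, 0.1]
width: 0.0002
grip_force: 0.0
```

Emit:
arm_command --increments '[[[0,0,-0.5,0,0,0,0],[0,0,-0.5,0,0,0,0],[0,0,-0.5,0,0,0,0],[0,0,-0.5,0,0,0,0],[0,0,0,0,0,0,0],[0,0,0,0,0,0,0],[0,0,0,0,0,0,0]]]'

```text
t: 9.8
eef_pos: [0.5804, -0.0651, 0.229]
eef_rot: [2.437, -1.98, -0.003]
contact_force: [0.7, 0.3, 0.1]
width: -0.0002
grip_force: 0.0
```

```bash
python3 - <<'E'
from rel import *
rel()
c=arm.camera("side"); cv2.imwrite("pics/d.png",c["pixels"][:,:,::-1])
E
```

```text
9.8 [ 0.5804 -0.0651  0.229 ] tcp rel roller (x,push,down) mm [  0.7 -61.6 -75. ] toolaxes in slide [[0.001, -1.0, -0.002], [1.0, 0.001, -0.001], [0.001, -0.002, 1.0]] [0.7 0.3 0.1] -0.00019202855000123622
```

View pics/d.png

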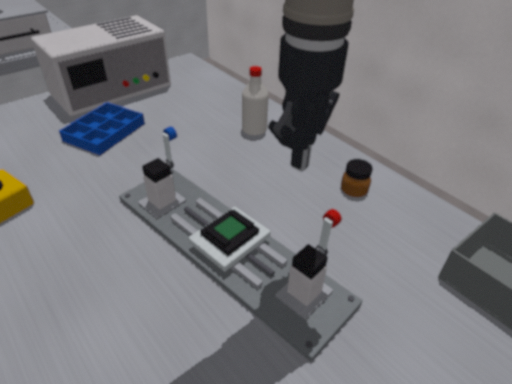

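The red roller is back upright at (332,217), the blue is unmoved at (170,133), and the gripper is clear.

```bash
python3 -c "
from plant import arm
print(arm.finish_job())"
```

```text
the job is handed in; nothing more can be done
None
```

The job is handed in, though no verdict came back: the red switch arm was pushed to about 32° away from the carriage (camera estimate) and held for over 0.5 s, then sprang upright, with the blue switch untouched and the gripper clear.

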